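# Seat a coaxial load and hold the loupe over it at the set focal height

## Robot

A 6-joint arm with a two-finger parallel gripper is mounted at the origin on a cart in front of the work surface, level with it; the furniture and walls round the work are solid. World frame = base frame: x ahead of the robot, y to its left, z up, the work surface at z = 0. Lengths are in mm, angles in rad, forces in N, time in s.
With the tool pointing down it reaches from about 350 to 975 mm from the base axis. Payload 7.1 kg.
Tool frame: the origin (TCP) lies between the finger pads, 19 mm behind the fingertips; this is the grasp point; z points along the fingers, y is the line along which they close (so a half turn about z gives the same grasp; the last joint's range is limited). The gripper opens to 88 mm and grips with 3 to 60 N. Pads are 20 mm wide; open, the fingers measure 115 mm over their backs; the gripper's body (75 mm by 178 mm) begins 61 mm behind the grasp point.
Start: joints at [1.103, 0.423, 1.63, -0, 1.089, -0.019], TCP at [271.145, 563.103, 241.375] pointing down, gripper open.
Joint ranges: [-3, 3], [-0.9, 2.11], [0.09, 2.58], [-1.31, 4.45], [0.11, 2.69], [-2.54, 2.54]. Speed limits (rad/s): [2.39, 2.39, 3.01, 3.14, 3.14, 3.14].

## Interface

Orientations are given as a rotation vector (axis times angle).
In Python, from workcell import ctrl gives the robot as it stands. The module is installed in compiled form; this text tells all that it offers.
- The arm moves only by the shell command python3 -m creep 'ROWS'. ROWS is JSON, a list of rows, each an object with "translation": the shift along the tool's x, y, z in mm, a list of three; "angular": the turn, a rotation vector about the tool's x, y, z in rad, a list of three; "jaw": the opening, from 0 (shut) to 1 (fully open). A call has exactly 8 rows; each row is the pose to reach, as a shift and turn from the pose commanded when the call began, along the tool's axes at that moment; what a row does not reach only later rows make up. A row lasts 1/8 s, in which the tool goes at most 62.5 mm and 10.7 degrees, less where a joint would pass 70% of its speed; a pose out of reach is approached as far as the arm can. A call with a gripper value outside its range is refused whole. The fingers move at their own pace and stop on an object; the grip force is fixed at half the most. Time passes only in rows, so rows that repeat a pose let the fingers close, or fill a call up. It gives the time, the measured TCP pose, the force, the opening and the grip force at its end, in the units of the state.
- ctrl.get_obs(): the state, without advancing time (a new reading comes with each control period).
- ctrl.get_image(name): name is "scene" or "top" or "wrist"; returns the picture (420x560x3 uint8, red, green, blue); there is no depth.
- ctrl.camera_info(name): a dict with "camera_matrix" (3x3 intrinsics, pixels), "world_from_camera" (4x4, takes a point from camera to world coordinates). Camera axes: x right, y up, looking along -z (the intrinsics and any distortion apply to the point x, -y, -z); pixel columns grow to the right and rows downward; lengths in mm; the calibration is good to about 2 mm. A picture is of the moment at which its call begins: read the wrist's pose just before it. camera_info takes no time and is no camera call; for the wrist camera it gives the pose at the moment of the call.
- ctrl.close_job(): hands the job in; it is judged then, once.
Trained networks look in the newest picture that a camera, given by its name, has taken for a name from the list of things; names that differ only in an ending like _2 or _b are one class to them, and where a whole thing is asked for, a point or a joint stands for the part that bears it (a point fixed in the world has none). Each returns a list of dicts, best first, with "score" (0 to 1); they miss things now and then, are a little off and sometimes report something else, mostly with a low value. They report only what shows in the picture. A call takes as long as a camera call.
- ctrl.look_for(camera, label): "rect" ([left, top, right, bottom] in pixels, round what is visible of it).
The state is a dict: "t": time; "qpos": joint angles; "qvel": joint speeds; "joint_torque": joint torques, N m; "ee_pos": TCP position; "orientation": TCP orientation; "ft_force": force on the tool from outside, world axes, zero at the start; "moment": the same for the moment, N m; "width": finger opening in mm; "grasp_force": force on a finger pad.
Only numpy, scipy, OpenCV 4.12 (cv2) and the standard library are available. Lean on these libraries where they do the work, as an engineer would, in place of code of your own. Each camera call takes 0.05 s, during which the arm holds its last target. There are 200 camera calls.

## Task

Stand the stubby stepped coaxial load upright in the round nest of the inspection stage and let go of it. Then pick up the loupe by its handle and hold it over the load for inspection: lens level, centred above the load, its mid-plane at the height of the gauge pointer's tip, touching nothing. Finish while still holding the loupe there; leave the pointer's setting, the slim adapter and the attenuator lying by the stage alone.

Things in the scene. Friction and masses are not known exactly. Their poses are not given: they have to be found in the camera images.
- load: the stubby, stepped, pale metal coaxial load, a cylinder 21 mm in diameter (the widest part) and 30 mm tall, standing upright and loose on the desk to the right of the stage, nearer the robot; origin at the centre of its underside, z up along its axis. It is the thicker and shorter of the two small standing parts
- adapter: bystander: slim coaxial adapter, 14 mm in diameter and 32 mm tall, standing on the desk; origin at the centre of its underside. It and the load may have swapped places
- attenuator: bystander: coaxial attenuator with a hexagonal body, 21 x 56 x 18 mm, lying on the desk to the right of the stage; origin at the underside
- stage: fixed aluminium inspection stage on the thin glass sheet that covers the desk's left part (sheet top at z = 2.7 mm): plate 105 x 105 x 12 mm, origin at the centre of its underside, with a round blind nest (28 mm wide, 5 mm deep) at its centre. A tongue on its +x side carries the gauge post, 10 mm thick, 162 mm high, 85 mm from the nest along the stage's +x. The -x side and both y sides are open
- nest (a point): centre of the nest's floor, 7 mm above the stage's underside (z = 9.7 mm); the plate's top is 5 mm higher; axes as the stage
- pointer_tip (a point): tip of the horizontal needle pointer on the gauge post's sliding collar: it points at the nest's axis from the post, and ends 55 mm from that axis. Its height, which differs each time (z about 78 to 123 mm), marks the focal height for the lens. The collar is stiff (12 N)
- loupe: hand loupe, about 90 g, lying flat and loose on the glass sheet on the left: clear lens in a dark ring 64 mm across and 18 mm high; straight black handle 16 mm wide, 18 mm high, from 45 to 140 mm from the lens centre along -x. Origin at the centre of the ring's underside; x runs from handle to lens, z is up, normal to the lens. Centre of mass about 70 mm from the lens centre
- lens_centre (a point): centre of the lens, on its mid-plane, 9 mm above the loupe's underside
- handle_grip (a point): point on the handle's axis to grip, 80 mm from the lens centre, 9 mm above the loupe's underside; grip across the 16 mm width (the loupe's y)

How it is judged (in metres and radians):
On the way, in this order (a step that is already met when the one before it is completed fails the run):
1. the load stands upright in the nest, released (horizontal distance between load and nest below 0.005 m and z of load in the frame of nest below 0.003 m and angle between load's own z axis and vertical below 0.1 rad and contact force between load and the fingers below 0.1 N), for 0.2 s.
2. the loupe is lifted off the desk (height (world z) of lens_centre above 0.03 m), for 0.2 s.
At the end, for the whole second after the job is handed in: Load upright, released in the nest (5 mm off axis, 3 mm off its floor at most). Loupe held still by its handle (TCP within 60 mm of the grip point), clear of stage and parts: lens centre within 8 mm of the load's axis, within 6 mm of the pointer tip's height, level within 0.12 rad (all of step 1 and horizontal distance between lens_centre and load below 0.008 m and z of lens_centre in the frame of pointer_tip between -0.006 and 0.006 m and angle between loupe's own z axis and vertical below 0.12 rad and linear speed of loupe below 0.02 m/s and angular speed of loupe below 0.2 rad/s and contact force between loupe and the fingers above 1 N and distance between the grasp point and handle_grip below 0.06 m and contact force between loupe and stage below 0.1 N and contact force between loupe and load below 0.1 N and contact force between loupe and adapter below 0.1 N and contact force between loupe and attenuator below 0.1 N); the arm keeps its last pose, push and grip.
It fails at once if the pointer's setting is shifted by more than 4 mm (distance of pointer_tip from where it was at the start of the episode above 0.004 m).
It fails at once if the slim adapter is moved by more than 20 mm (distance of adapter from where it was at the start of the episode above 0.02 m).
It fails at once if the attenuator by the stage is moved by more than 20 mm (distance of attenuator from where it was at the start of the episode above 0.02 m).
It also fails if it takes over 53 s, if anything falls off the work surface, if the arm or the gripper's body presses on something with over 40 N, if the wrist force passes 120 N, or if a joint passes its speed limit or range.

## Working session

There is one attempt and no reset: what is moved stays moved. The work goes in short steps, Python scripts to look and compute and a shell command to move; the robot and the scene stay as the last step left them, time stands still between calls to the robot, and variables do not carry over. Pictures are saved under pics/ and viewed, at most 12 in all, crops included, and the job is handed in when it is done.

```bash
mkdir -p pics
cat > h.py <<'E'
import numpy as np, cv2, json
from scipy.spatial.transform import Rotation as R
from workcell import ctrl
def snap(c,fn=None):
    im=ctrl.get_image(c)
    if fn: cv2.imwrite('pics/'+fn,im[:,:,::-1])
    return im
def ray(c,u,v,info=None):
    i=info or ctrl.camera_info(c); K=np.array(i['camera_matrix']); T=np.array(i['world_from_camera'])
    d=np.linalg.inv(K)@[u,v,1]; d=T[:3,:3]@[d[0],-d[1],-d[2]]
    return T[:3,3],d/np.linalg.norm(d)
def atz(c,u,v,z,info=None):
    o,d=ray(c,u,v,info); return o+d*(z-o[2])/d[2]
def tri(rs):
    A=sum(np.eye(3)-np.outer(d,d) for o,d in rs); b=sum((np.eye(3)-np.outer(d,d))@o for o,d in rs)
    p=np.linalg.solve(A,b); return p,[np.linalg.norm(np.cross(p-o,d)) for o,d in rs]
def proj(c,p,info=None):
    i=info or ctrl.camera_info(c); K=np.array(i['camera_matrix']); T=np.array(i['world_from_camera'])
    q=T[:3,:3].T@(np.array(p)-T[:3,3]); q=K@[q[0],-q[1],-q[2]]; return q[:2]/q[2]
def tool(p,yaw=None):
    o=ctrl.get_obs(); M=R.from_rotvec(o['orientation']); 
    return M.inv().apply(np.array(p)-o['ee_pos'])
E
python3 - <<'E'
from h import *
np.set_printoptions(precision=1,suppress=True)
ims=[]
for c in ['scene','top','wrist']:
    ims.append(snap(c,c+'0.png'))
    print(c,ctrl.camera_info(c))
    for n in ['load','adapter','attenuator','stage','nest','pointer_tip','loupe','lens_centre','handle_grip']:
        try: print(n,[(round(d['score'],2),np.round(d['rect']).tolist()) for d in ctrl.look_for(c,n)[:2]])
        except Exception as e: print(n,e)
o=ctrl.get_obs();print(o['t'],o['ee_pos'],o['orientation'])
E
```

```text
scene {'camera_matrix': array([[428.9,   0. , 284.4],
       [  0. , 428.9, 208.8],
       [  0. ,   0. ,   1. ]]), 'world_from_camera': array([[   0.5,    0.4,   -0.8, -125.7],
       [  -0.9,    0.2,   -0.4, -268.2],
       [  -0. ,    0.9,    0.4,  474.7],
       [   0. ,    0. ,    0. ,    1. ]])}
load [(0.59, [307.0, 272.0, 319.0, 289.0])]
adapter [(0.48, [383.0, 288.0, 390.0, 304.0])]
attenuator [(0.61, [375.0, 249.0, 402.0, 267.0])]
stage [(0.82, [247.0, 164.0, 321.0, 257.0])]
nest [(0.65, [247.0, 162.0, 324.0, 256.0])]
pointer_tip []
loupe [(0.94, [169.0, 198.0, 204.0, 227.0])]
lens_centre [(0.62, [171.0, 196.0, 203.0, 230.0])]
handle_grip [(0.88, [171.0, 201.0, 202.0, 225.0])]
top {'camera_matrix': array([[446.1,   0. , 278.6],
       [  0. , 446.1, 217. ],
       [  0. ,   0. ,   1. ]]), 'world_from_camera': array([[   0. ,    1. ,   -0.1,  445.1],
       [  -1. ,    0. ,   -0. ,  123.5],
       [  -0. ,    0.1,    1. , 1048.8],
       [   0. ,    0. ,    0. ,    1. ]])}
load [(0.44, [338.0, 263.0, 344.0, 270.0])]
adapter [(0.38, [260.0, 169.0, 317.0, 252.0])]
attenuator [(0.63, [380.0, 198.0, 396.0, 221.0])]
stage [(0.79, [258.0, 172.0, 315.0, 250.0])]
nest [(0.61, [259.0, 168.0, 318.0, 252.0])]
pointer_tip [(0.58, [295.0, 177.0, 303.0, 193.0])]
loupe [(0.76, [158.0, 190.0, 185.0, 265.0])]
lens_centre [(0.85, [158.0, 189.0, 190.0, 260.0])]
handle_grip [(0.66, [158.0, 190.0, 185.0, 260.0])]
wrist {'camera_matrix': array([[298.6,   0. , 278.6],
       [  0. , 298.6, 211.6],
       [  0. ,   0. ,   1. ]]), 'world_from_camera': array([[  0.4,  -0.9,  -0.3, 197.8],
       [  0.9,   0.4,   0.1, 598. ],
       [ -0. ,  -0.3,   1. , 385.7],
       [  0. ,   0. ,   0. ,   1. ]])}
load []
adapter []
attenuator []
stage []
nest []
pointer_tip []
loupe [(0.76, [219.0, 356.0, 261.0, 399.0])]
lens_centre [(0.94, [218.0, 353.0, 261.0, 400.0])]
handle_grip []
1.5 [271.2 563.1 241.4] [ 0.7  3.1 -0. ]
```

View pics/scene0.png

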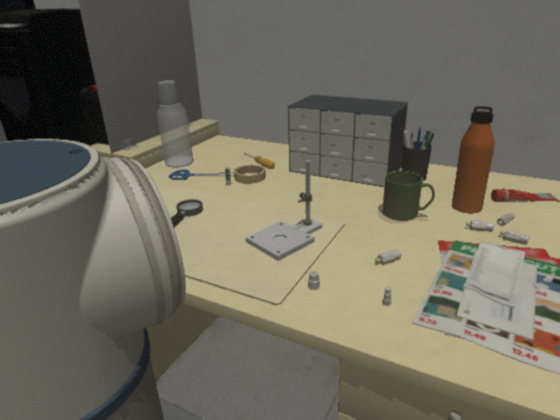

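View pics/top0.png

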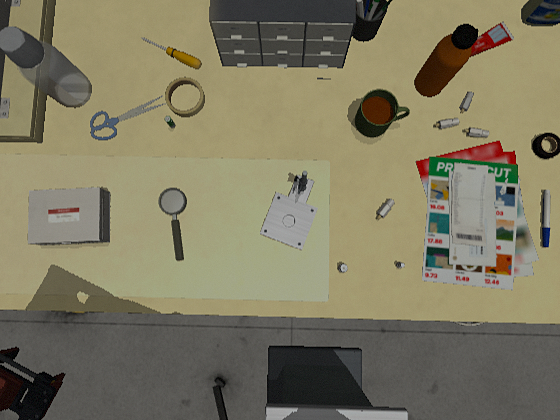

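The scene and top views agree: the load is at top (342,267) / scene (313,280), and the adapter at (399,265). The nest is at about (289,221), with the post at about (300,180). The loupe ring is at (173,202) and its handle end at about (180,258).

Run:
```python
from h import *
np.set_printoptions(precision=1,suppress=True)
print('load',tri([ray('scene',313,280.5),ray('top',341.5,267)]),atz('top',341.5,267,15))
print('adapter',tri([ray('scene',387,296),ray('top',399,265)]))
print('nest',atz('top',289,221,14.7),atz('scene',280,238,14.7), tri([ray('scene',280,238),ray('top',289,221)]))
print('lens',atz('top',173,202,12),atz('scene',189,207.5,12),tri([ray('scene',189,207.5),ray('top',173,202)]))
print('handle end',atz('top',180,259,12))
print('collar',tri([ray('scene',306,197),ray('top',298,183)]))
print(ctrl.get_obs()['orientation'], R.from_rotvec(ctrl.get_obs()['orientation']).as_matrix())
T=np.array(ctrl.camera_info('wrist')['world_from_camera']);o=ctrl.get_obs()
M=R.from_rotvec(o['orientation']).as_matrix();print('cam in tool',M.T@(T[:3,3]-o['ee_pos']),M.T@T[:3,:3])
for n in ['scene0','top0']:
  im=cv2.imread(f'pics/{n}.png'); 
a=cv2.imread('pics/scene0.png')[150:310,160:420]; b=cv2.imread('pics/top0.png')[160:280,150:410]
cv2.imwrite('pics/c0.png',np.vstack([cv2.resize(a,None,fx=2.1,fy=2.1),cv2.resize(b,None,fx=2.1,fy=2.1)]))
```

```text
load (array([464.1,  -8.1,  10.1]), [np.float64(0.6610460974515716), np.float64(0.6610460974516275)]) [464.4  -8.   15. ]
adapter (array([ 472.2, -140.8,   13.4]), [np.float64(0.572457751259245), np.float64(0.5724577512592032)])
nest [568.3 114.8  14.7] [567.4 115.4  14.7] (array([568. , 115.2,  14.5]), [np.float64(0.47062157438747904), np.float64(0.47062157438745095)])
lens [607.8 389.4  12. ] [609.4 393.9  12. ] (array([606.7, 389.8,  14.1]), [np.float64(1.202680958965378), np.float64(1.2026809589653165)])
handle end [474.2 366.   12. ]
collar (array([646.9,  94.4,  80.9]), [np.float64(3.2143882012834992), np.float64(3.214388201283507)])
[ 0.7  3.1 -0. ] [[-0.9  0.4  0. ]
 [ 0.4  0.9 -0. ]
 [-0.  -0.  -1. ]]
cam in tool [  81.2   -0.4 -144.3] [[ 0.   1.   0.3]
 [ 1.  -0.   0. ]
 [ 0.   0.3 -1. ]]
```

View pics/c0.png

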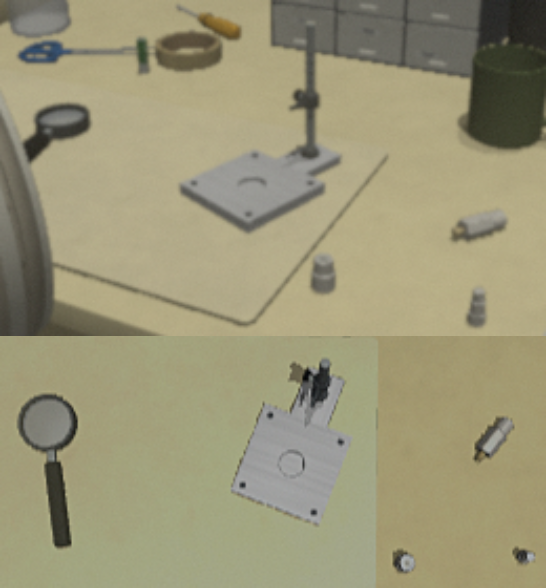

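Standing parts, nest and loupe all triangulate to sensible heights. The tool's camera side should face away from the post, so I'll hover above the load with the tool x axis along the stage's -x.

```bash
cat >> h.py <<'E'
np.set_printoptions(precision=3,suppress=True)
def go(p,xdir):
    "tool-frame shift and turn to TCP p, pointing down, tool x along horizontal xdir"
    o=ctrl.get_obs(); M=R.from_rotvec(o['orientation'])
    x=np.array([xdir[0],xdir[1],0.]);x/=np.linalg.norm(x);z=np.array([0,0,-1.]);y=np.cross(z,x)
    G=R.from_matrix(np.c_[x,y,z])
    print('shift',M.inv().apply(np.array(p)-o['ee_pos']).round(1),'turn',(M.inv()*G).as_rotvec().round(3),'at',np.round(o['ee_pos'],1),'t',round(o['t'],2))
E
python3 -c "
from h import *
go([462,-8,140],[-.97,.24])"
```

```text
shift [-419.7 -431.7  101.4] turn [-0.     0.    -0.206] at [271.2 563.1 241.4] t 1.5
```

```bash
python3 -m creep '[{"translation":[-420,-432,101],"angular":[0,0,-0.206],"jaw":1},{"translation":[-420,-432,101],"angular":[0,0,-0.206],"jaw":1},{"translation":[-420,-432,101],"angular":[0,0,-0.206],"jaw":1},{"translation":[-420,-432,101],"angular":[0,0,-0.206],"jaw":1},{"translation":[-420,-432,101],"angular":[0,0,-0.206],"jaw":1},{"translation":[-420,-432,101],"angular":[0,0,-0.206],"jaw":1},{"translation":[-420,-432,101],"angular":[0,0,-0.206],"jaw":1},{"translation":[-420,-432,101],"angular":[0,0,-0.206],"jaw":1}]'; python3 -c "
from h import *
go([462,-8,140],[-.97,.24])"
```

```text
t: 2.5
ee_pos: [428.2, 93.6, 158.8]
orientation: [0.38, 3.117, 0.001]
ft_force: [0.9, 1.0, -0.5]
width: 87.5
grasp_force: 0.0
shift [-57.2 -90.5  18.8] turn [ 0.001  0.001 -0.   ] at [428.2  93.6 158.8] t 2.5
```

```bash
python3 -m creep '[{"translation":[-30,-45,10],"angular":[0,0,0],"jaw":1},{"translation":[-57,-90,19],"angular":[0,0,0],"jaw":1},{"translation":[-57,-90,19],"angular":[0,0,0],"jaw":1},{"translation":[-57,-90,19],"angular":[0,0,0],"jaw":1},{"translation":[-57,-90,19],"angular":[0,0,0],"jaw":1},{"translation":[-57,-90,19],"angular":[0,0,0],"jaw":1},{"translation":[-57,-90,19],"angular":[0,0,0],"jaw":1},{"translation":[-57,-90,19],"angular":[0,0,0],"jaw":1}]'
python3 - <<'E'
from h import *
i=ctrl.camera_info('wrist');snap('wrist','w1.png')
for n in ['load','adapter','nest','pointer_tip']:
  for d in ctrl.look_for('wrist',n)[:2]:
    r=d['rect'];print(n,d['score'],r,atz('wrist',(r[0]+r[2])/2,(r[1]+r[3])/2,15,i))
np.save('w1.npy',i['world_from_camera'])
go([464,-8,28],[-.97,.24])
E
```

```text
t: 3.5
ee_pos: [461.1, -5.3, 139.8]
orientation: [0.379, 3.119, -0.0]
ft_force: [-1.0, -0.5, 0.8]
width: 87.9
grasp_force: 0.0
load 0.59 [262.9, 198.5, 284.2, 227.3] [463.413 -11.26   15.   ]
load 0.44 [355.9, 224.2, 484.7, 366.4] [586.259 114.28   15.   ]
adapter 0.61 [133.5, 242.2, 162.5, 264.6] [ 474.482 -141.83    15.   ]
nest 0.96 [354.8, 224.0, 489.7, 366.6] [586.74  116.237  15.   ]
shift [ -3.4  -1.6 111.7] turn [-0. -0. -0.] at [461.1  -5.7 139.7] t 3.75
```

View pics/w1.png

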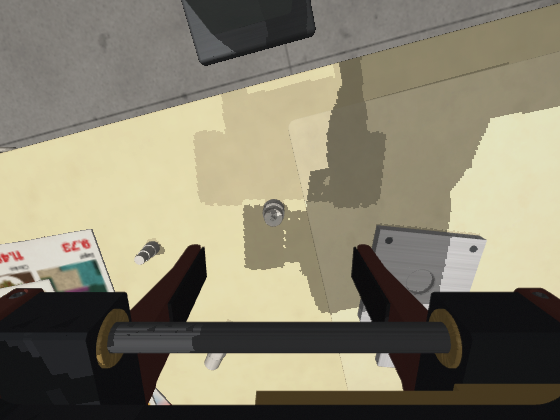

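The wrist picture shows the load at (273,212), adapter at (148,252) and nest circle at about (420,282). The load matches the triangulation within 3 mm, so I'm descending to grasp it.

```bash
python3 -m creep '[{"translation":[-3,-4,40],"angular":[0,0,0],"jaw":1},{"translation":[-3,-4,80],"angular":[0,0,0],"jaw":1},{"translation":[-3,-4,100],"angular":[0,0,0],"jaw":1},{"translation":[-3,-4,112],"angular":[0,0,0],"jaw":1},{"translation":[-3,-4,112],"angular":[0,0,0],"jaw":1},{"translation":[-3,-4,112],"angular":[0,0,0],"jaw":0},{"translation":[-3,-4,112],"angular":[0,0,0],"jaw":0},{"translation":[-3,-4,112],"angular":[0,0,0],"jaw":0}]'; python3 -m creep '[{"translation":[0,0,0],"angular":[0,0,0],"jaw":0},{"translation":[0,0,0],"angular":[0,0,0],"jaw":0},{"translation":[0,0,0],"angular":[0,0,0],"jaw":0},{"translation":[0,0,0],"angular":[0,0,0],"jaw":0},{"translation":[0,0,-20],"angular":[0,0,0],"jaw":0},{"translation":[0,0,-50],"angular":[0,0,0],"jaw":0},{"translation":[0,0,-80],"angular":[0,0,0],"jaw":0},{"translation":[0,0,-80],"angular":[0,0,0],"jaw":0}]'
python3 - <<'E'
from h import *
i=ctrl.camera_info('wrist');snap('wrist','w2.png')
for n in ['load','nest']:
  for d in ctrl.look_for('wrist',n)[:2]: print(n,d)
T0=np.load('w1.npy');i0=dict(i);i0['world_from_camera']=T0
print(atz('wrist',420,282,14.7,i0))
go([568,115,100],[-.97,.24])
E
```

```text
t: 4.75
ee_pos: [463.5, -10.3, 28.3]
orientation: [0.38, 3.117, 0.0]
ft_force: [-0.3, 0.9, -0.3]
width: 61.3
grasp_force: 0.0
t: 5.75
ee_pos: [464.4, -10.3, 109.3]
orientation: [0.38, 3.114, 0.0]
ft_force: [0.3, -0.4, -0.3]
width: 20.6
grasp_force: 30.0
load {'rect': [260.2, 236.8, 294.8, 289.7], 'score': 0.87}
nest {'rect': [378.4, 230.5, 513.8, 403.7], 'score': 0.67}
[570.788 115.684  14.7  ]
shift [-72.3 146.9   6.8] turn [-0.    -0.001 -0.   ] at [462.5 -10.2 106.9] t 5.9
```

View pics/w2.png

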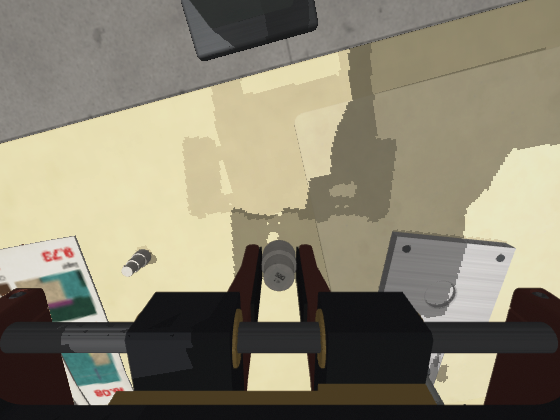

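The load is held (20.6 mm, 30 N). I'll go beside the nest for one close look.

```bash
python3 -m creep '[{"translation":[-15,30,0],"angular":[0,0,0],"jaw":0},{"translation":[-35,65,0],"angular":[0,0,0],"jaw":0},{"translation":[-45,85,0],"angular":[0,0,0],"jaw":0},{"translation":[-50,95,0],"angular":[0,0,0],"jaw":0},{"translation":[-50,95,0],"angular":[0,0,0],"jaw":0},{"translation":[-50,95,0],"angular":[0,0,0],"jaw":0},{"translation":[-50,95,0],"angular":[0,0,0],"jaw":0},{"translation":[-50,95,0],"angular":[0,0,0],"jaw":0}]'
python3 - <<'E'
from h import *
i=ctrl.camera_info('wrist');im=snap('wrist','w3.png')
np.save('w3.npy',i['world_from_camera'])
for n in ['load','nest','pointer_tip']:
  for d in ctrl.look_for('wrist',n)[:2]: print(n,d)
o=ctrl.get_obs();e=np.array(o['ee_pos'])
print('load expect base/top',proj('wrist',e-[0,0,28],i),proj('wrist',e+[0,0,2],i))
print('nest expect',proj('wrist',[569,115,14.7],i),e)
c=im[200:400,220:500]
cv2.imwrite('pics/c3.png',cv2.resize(c[:,:,::-1],None,fx=2.8,fy=2.8,interpolation=2))
E
```

```text
t: 6.9
ee_pos: [534.2, 69.5, 107.9]
orientation: [0.381, 3.118, -0.0]
ft_force: [-0.5, 0.3, -0.4]
width: 20.4
grasp_force: 30.0
load {'rect': [262.9, 239.1, 296.8, 289.9], 'score': 0.7}
nest {'rect': [259.0, 240.5, 295.8, 292.2], 'score': 0.22}
load expect base/top [279.862 253.694] [280.06  277.823]
nest expect [340.03  245.185] [534.437  69.799 107.793]
```

View pics/c3.png

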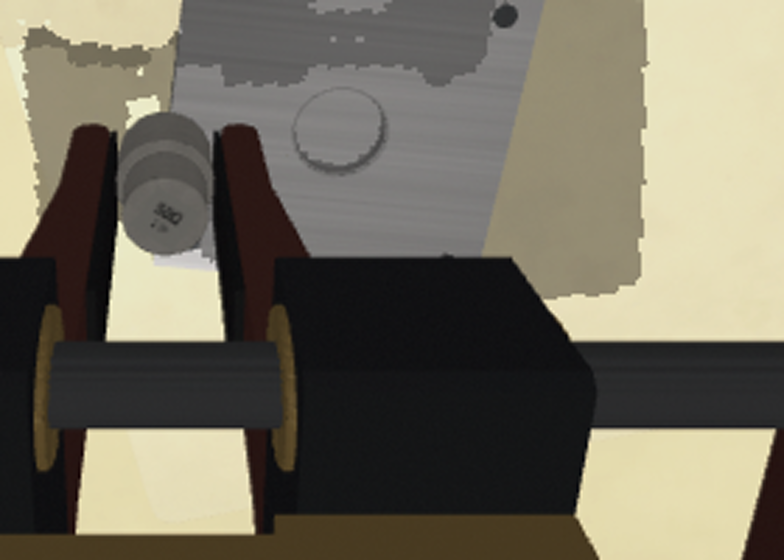

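The rim centre is at crop (340,131), which is pixel (341,247). The estimate predicted (340,245), and the load's top sits at its expected pixel. Computing the final shift.

Run:
```python
from h import *
i=ctrl.camera_info('wrist')
p=atz('wrist',341.4,246.8,14.7,i);print(p)
t=atz('wrist',278.9,277.1,110,i);print(t)
go([*p[:2],39],[-.97,.24])
```

```text
[570.98  116.198  14.7  ]
[533.955  69.641 110.   ]
shift [-24.3  53.8  68.8] turn [ 0.  0. -0.] at [534.4  69.8 107.8] t 7.1
```

```bash
python3 -m creep '[{"translation":[-12,27,10],"angular":[0,0,0],"jaw":0},{"translation":[-24,53,25],"angular":[0,0,0],"jaw":0},{"translation":[-24,53,45],"angular":[0,0,0],"jaw":0},{"translation":[-24,53,55],"angular":[0,0,0],"jaw":0},{"translation":[-24,53,60],"angular":[0,0,0],"jaw":0},{"translation":[-24,53,63],"angular":[0,0,0],"jaw":0},{"translation":[-24,53,66],"angular":[0,0,0],"jaw":0},{"translation":[-24,53,66],"angular":[0,0,0],"jaw":0}]'
```

```text
t: 8.1
ee_pos: [570.5, 115.5, 41.9]
orientation: [0.381, 3.118, 0.0]
ft_force: [1.2, -0.3, -0.9]
width: 19.7
grasp_force: 30.0
```

```bash
python3 -m creep '[{"translation":[0,0,1],"angular":[0,0,0],"jaw":0},{"translation":[0,0,2],"angular":[0,0,0],"jaw":0},{"translation":[0,0,3],"angular":[0,0,0],"jaw":0},{"translation":[0,0,4],"angular":[0,0,0],"jaw":0},{"translation":[0,0,4],"angular":[0,0,0],"jaw":0},{"translation":[0,0,4],"angular":[0,0,0],"jaw":0},{"translation":[0,0,4],"angular":[0,0,0],"jaw":0},{"translation":[0,0,4],"angular":[0,0,0],"jaw":0}]'
```

```text
t: 9.1
ee_pos: [570.8, 115.7, 39.9]
orientation: [0.38, 3.118, 0.0]
ft_force: [-6.1, -2.0, 20.6]
width: 20.2
grasp_force: 30.0
```

About 20 N upward with the base below the plate's top, so it is in or very near the floor. Releasing and checking.

```bash
python3 -m creep '[{"translation":[0,0,-1],"angular":[0,0,0],"jaw":0},{"translation":[0,0,-1],"angular":[0,0,0],"jaw":0.3},{"translation":[0,0,-1],"angular":[0,0,0],"jaw":0.45},{"translation":[0,0,-1],"angular":[0,0,0],"jaw":0.5},{"translation":[0,0,-1],"angular":[0,0,0],"jaw":0.5},{"translation":[0,0,-25],"angular":[0,0,0],"jaw":0.5},{"translation":[0,0,-60],"angular":[0,0,0],"jaw":0.5},{"translation":[0,0,-60],"angular":[0,0,0],"jaw":0.5}]'
python3 - <<'E'
from h import *
i=ctrl.camera_info('wrist');im=snap('wrist','w4.png')
for n in ['load']:
  for d in ctrl.look_for('wrist',n)[:2]: print(n,d)
print('expect base/top',proj('wrist',[571,116,9.7],i),proj('wrist',[571,116,39.7],i))
c=im[180:340,190:390]
s=snap('scene'); print(ctrl.look_for('scene','pointer_tip'))
cv2.imwrite('pics/c4.png',np.hstack([cv2.resize(c[:,:,::-1],(500,400),interpolation=2),cv2.resize(s[150:270,240:330,::-1],(300,400),interpolation=2)]))
o=ctrl.get_obs();print(o['ee_pos'],o['ft_force'])
E
```

```text
t: 10.1
ee_pos: [572.2, 115.9, 99.9]
orientation: [0.38, 3.114, 0.002]
ft_force: [-0.1, -0.0, -1.0]
width: 44.2
grasp_force: 0.0
load {'rect': [264.2, 209.1, 292.1, 246.3], 'score': 0.55}
expect base/top [278.674 219.401] [278.743 232.72 ]
[]
[569.681 115.47   96.637] [-0.463 -0.067  0.041]
```

View pics/c4.png

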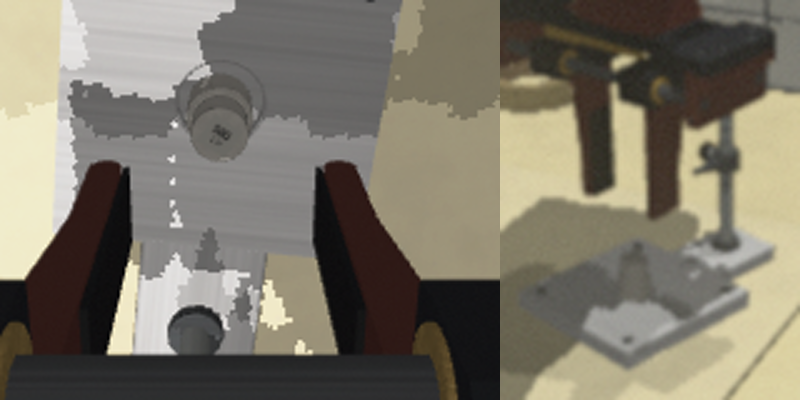

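The load stands inside the nest outline: its top is at pixel (277,233), against (279,233) expected when seated and about 235 if it stood on the plate. I'll go to the loupe and use the clear view to check uprightness and measure the pointer.

Run:
```python
from h import *
go([533,376,130],[-.984,-.178])
```

```text
shift [ 98.3 244.  -33.4] turn [-0.    -0.002 -0.422] at [569.7 115.5  96.6] t 10.3
```

```bash
python3 -m creep '[{"translation":[10,20,-34],"angular":[0,0,0],"jaw":0.7},{"translation":[30,70,-34],"angular":[0,0,-0.1],"jaw":0.7},{"translation":[50,120,-34],"angular":[0,0,-0.2],"jaw":0.7},{"translation":[70,170,-34],"angular":[0,0,-0.3],"jaw":0.7},{"translation":[90,220,-34],"angular":[0,0,-0.4],"jaw":0.7},{"translation":[98,244,-34],"angular":[0,0,-0.422],"jaw":0.7},{"translation":[98,244,-34],"angular":[0,0,-0.422],"jaw":0.7},{"translation":[98,244,-34],"angular":[0,0,-0.422],"jaw":0.7}]'
python3 - <<'E'
from h import *
i=ctrl.camera_info('wrist');w=snap('wrist','w5.png')
for n in ['loupe','pointer_tip']: print(n,ctrl.look_for('wrist',n)[:2])
s=snap('scene','s5.png');print(ctrl.look_for('scene','pointer_tip')[:2],ctrl.look_for('scene','load')[:2])
t=snap('top','t5.png');print(ctrl.look_for('top','pointer_tip')[:2],ctrl.look_for('top','load')[:2])
f=lambda a,w,h:cv2.resize(a[:,:,::-1],(w,h),interpolation=2)
cv2.imwrite('pics/c5.png',np.vstack([f(w[150:330,100:460],800,400),np.hstack([f(s[155:265,240:330],164,200),f(s[185:265,250:320],175,200),f(t[165:260,250:330],168,200),np.zeros((200,293,3),np.uint8)])]))
# larger two
cv2.imwrite('pics/c6.png',np.hstack([f(s[155:265,240:330],400,489),f(t[165:260,250:330],400,489)]))
np.save('w5.npy',i['world_from_camera'])
o=ctrl.get_obs();print(o['ee_pos'],o['t'],'expected grip px',proj('wrist',[533,376,12],i),proj('wrist',[607,390,12],i))
E
```

```text
t: 11.3
ee_pos: [533.9, 374.5, 130.9]
orientation: [0.279, -3.128, 0.002]
ft_force: [0.3, -0.1, -0.1]
width: 61.5
grasp_force: 0.0
loupe [{'rect': [246.6, 144.4, 316.1, 320.6], 'score': 0.87}]
pointer_tip []
[] [{'rect': [273.4, 224.8, 283.1, 239.7], 'score': 0.43}]
[{'rect': [294.0, 177.8, 303.7, 192.4], 'score': 0.62}] [{'rect': [284.5, 213.5, 292.8, 225.8], 'score': 0.56}]
[534.208 375.683 131.861] 11.75 expected grip px [281.134 210.93 ] [281.577 283.154]
```

View pics/w5.png

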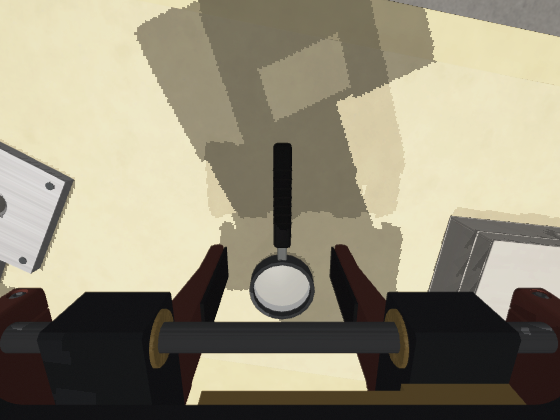

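View pics/c6.png

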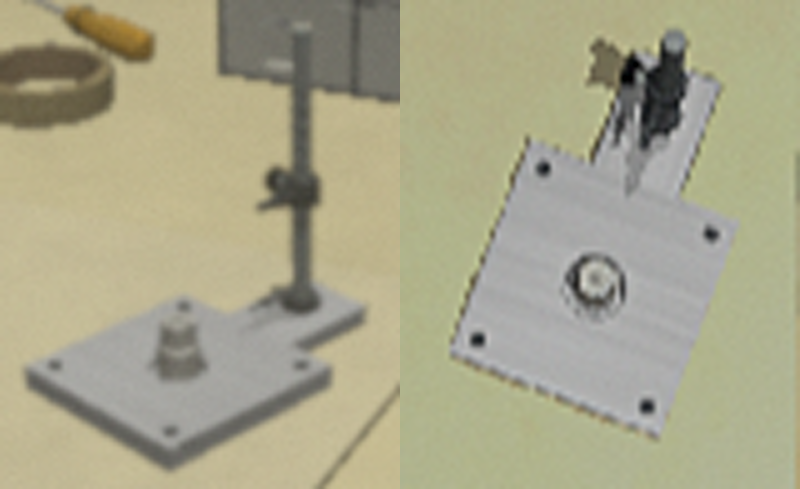

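The load stands upright in the nest. The needle tip shows at scene crop (258,206), i.e. pixel (298,201), and the loupe handle runs along wrist column 282, rows 145–245. Now working out the tip height, with the post's top as a check.

Run:
```python
from h import *
# stage x from top corners (plate left edge / right edge / holes)
P=lambda c,r:(250+c*80/400,165+r*95/489)
q=lambda c,r:atz('top',*P(c,r),14.7)
for a,b in [((477,340),(543,168)),((647,406),(711,234)),]:
    d=q(*b)-q(*a);print('dir',d/np.linalg.norm(d),np.linalg.norm(d))
hs=[q(477,340),q(543,168),q(647,406),q(711,234)];n=np.mean(hs,0);print('nest from holes',n)
d=(hs[1]-hs[0]+hs[3]-hs[2]);d/=np.linalg.norm(d)
for nn in (n,np.array([570.,116,0])):
  tip=nn+55*d;post=nn+85*d
  for name,p,uv,cam in [('tip',tip,(298,201.3),'scene'),('posttop',post,(308,160.6),'scene'),('postbase',post,(307.5,222.5),'scene')]:
    zs=np.arange(0,180,.5);pr=np.array([proj(cam,[p[0],p[1],z]) for z in zs]);k=np.argmin(abs(pr[:,1]-uv[1]));print(name,p[:2],'z',zs[k],'col',pr[k,0],'obs',uv[0])
  k=[round((v-o)/s) for v,o,s in zip(proj('top',[tip[0],tip[1],85]),(250,165),(.2,95/489))];print('tip z85 in top crop',k)
  print('post top in top crop',(np.array(proj('top',[post[0],post[1],164.7]))-[250,165])/[.2,95/489],'obs 673,40')
# loupe
i=ctrl.camera_info('wrist')
for uv,z in [((282.5,147),20.7),((282.5,244),20.7),((282,286),12)]: print(uv,atz('wrist',*uv,z,i))
```

```text
dir [ 0.933 -0.359  0.   ] 85.05573949728584
dir [ 0.934 -0.358  0.   ] 84.32829321573429
nest from holes [573.102 -71.149  14.7  ]
tip [624.442 -90.876] z 116.5 col 386.741477525958 obs 298
posttop [ 652.446 -101.636] z 179.5 col 398.94327789710024 obs 308
postbase [ 652.446 -101.636] z 59.0 col 393.4923006449349 obs 307.5
tip z85 in top crop [670, 148]
post top in top crop [739.849  41.74 ] obs 673,40
tip [621.34   96.273] z 81.5 col 298.70822815484075 obs 298
posttop [649.344  85.512] z 166.0 col 308.65938176333987 obs 308
postbase [649.344  85.512] z 19.0 col 308.75296460068915 obs 307.5
tip z85 in top crop [241, 146]
post top in top crop [275.531  39.923] obs 673,40
(282.5, 147) [475.725 367.753  20.7  ]
(282.5, 244) [562.492 383.838  20.7  ]
(282, 286) [611.205 392.463  12.   ]
```

Tip height comes out about 81 mm; the post's top check reads 166 against 164.7 mm, and its column agrees. I'll grip the handle at z = 25 mm, so the fingertips clear the glass.

```bash
python3 - <<'E'
from h import *
go([538,378.5,25],[-.983,-.183])
E
python3 -m creep '[{"translation":[-4,2,30],"angular":[0,0,0],"jaw":0.7},{"translation":[-4,2,65],"angular":[0,0,0],"jaw":0.7},{"translation":[-4,2,90],"angular":[0,0,0],"jaw":0.7},{"translation":[-4,2,103],"angular":[0,0,0],"jaw":0.7},{"translation":[-4,2,106],"angular":[0,0,0],"jaw":0.7},{"translation":[-4,2,106],"angular":[0,0,0],"jaw":0.7},{"translation":[-4,2,106],"angular":[0,0,0],"jaw":0},{"translation":[-4,2,106],"angular":[0,0,0],"jaw":0}]'; python3 -m creep '[{"translation":[0,0,0],"angular":[0,0,0],"jaw":0},{"translation":[0,0,0],"angular":[0,0,0],"jaw":0},{"translation":[0,0,0],"angular":[0,0,0],"jaw":0},{"translation":[0,0,0],"angular":[0,0,0],"jaw":0},{"translation":[0,0,-8],"angular":[0,0,0],"jaw":0},{"translation":[0,0,-30],"angular":[0,0,0],"jaw":0},{"translation":[0,0,-70],"angular":[0,0,0],"jaw":0},{"translation":[0,0,-85],"angular":[0,0,0],"jaw":0}]'
python3 - <<'E'
from h import *
i=ctrl.camera_info('wrist');w=snap('wrist','w7.png')
print(ctrl.look_for('wrist','loupe')[:2],ctrl.look_for('wrist','lens_centre')[:2])
o=ctrl.get_obs();e=np.array(o['ee_pos']);M=R.from_rotvec(o['orientation']).as_matrix();print(e,o['orientation'],M[:,0],o['t'])
x=-M[:,0]; print('lens expect',proj('wrist',e+72*x-[0,0,13.3],i))
np.save('w7.npy',i['world_from_camera'])
E
```

```text
shift [ -4.2   2.1 106.9] turn [ 0.     0.    -0.005] at [534.2 375.7 131.9] t 11.75
t: 12.75
ee_pos: [538.1, 379.0, 26.6]
orientation: [-0.281, 3.128, 0.001]
ft_force: [-0.5, -0.1, -0.2]
width: 44.7
grasp_force: 0.0
t: 13.75
ee_pos: [539.1, 379.7, 114.4]
orientation: [-0.281, 3.125, 0.004]
ft_force: [0.5, 0.5, 0.2]
width: 15.7
grasp_force: 30.0
[{'rect': [255.1, 148.9, 306.2, 391.2], 'score': 0.72}] [{'rect': [253.4, 149.6, 304.5, 392.9], 'score': 0.63}]
[537.938 378.932 111.719] [-0.281  3.127  0.001] [-0.984 -0.178 -0.002] 13.9
lens expect [278.465 358.651]
```

View pics/w7.png

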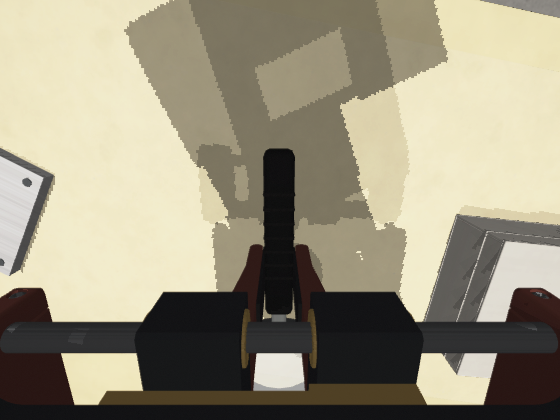

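The loupe hangs centred in the pads, with its handle's rear end at (279,149) and front end at (279,313). Working out the lens offset from those ends.

Run:
```python
from h import *
i=ctrl.camera_info('wrist');o=ctrl.get_obs();e=np.array(o['ee_pos']);M=R.from_rotvec(o['orientation']).as_matrix()
for dz in (-3,-5,-7):
  for v,n in ((149,140),(313,45)):
    p=M.T@(atz('wrist',279,v,e[2]+dz,i)-e);print(dz,v,p,'lens tool x',p[0]-n)
s=snap('scene'); t=snap('top')
for c in('scene','top'):
  for n in ('loupe','lens_centre'): print(c,n,ctrl.look_for(c,n)[:1],proj(c,e-72*M[:,0]-[0,0,14]))
go([571-71.5,115.5-12.9,130],[-.984,-.178])
```

```text
-3 149 [67.542 -0.403  2.885] lens tool x -72.4576407254035
-3 313 [-25.635  -0.29    3.043] lens tool x -70.63490927298923
-5 149 [67.353 -0.402  4.886] lens tool x -72.64691097946373
-5 313 [-27.09   -0.287   5.046] lens tool x -72.08999572147961
-7 149 [67.164 -0.4    6.886] lens tool x -72.83618123352399
-7 313 [-28.545  -0.284   7.048] lens tool x -73.54508216996987
scene loupe [{'rect': [162.3, 164.9, 203.3, 194.5], 'score': 0.65}] [185.065 175.578]
scene lens_centre [{'rect': [160.6, 163.5, 197.4, 197.0], 'score': 0.57}] [185.065 175.578]
top loupe [{'rect': [154.2, 187.2, 179.4, 206.7], 'score': 0.56}] [162.174 195.169]
top lens_centre [{'rect': [153.2, 180.1, 178.7, 205.8], 'score': 0.64}] [162.174 195.169]
shift [  86.1 -264.6  -20.2] turn [-0.001 -0.002  0.   ] at [537.  378.3 109.4] t 14.2
```

```bash
python3 -m creep '[{"translation":[10,-20,-10],"angular":[0,0,0],"jaw":0},{"translation":[28,-65,-20],"angular":[0,0,0],"jaw":0},{"translation":[43,-110,-20],"angular":[0,0,0],"jaw":0},{"translation":[58,-155,-20],"angular":[0,0,0],"jaw":0},{"translation":[72,-200,-20],"angular":[0,0,0],"jaw":0},{"translation":[82,-240,-20],"angular":[0,0,0],"jaw":0},{"translation":[86,-260,-20],"angular":[0,0,0],"jaw":0},{"translation":[86,-265,-20],"angular":[0,0,0],"jaw":0}]'
python3 -m creep '[{"translation":[0,0,0],"angular":[0,0,0],"jaw":0},{"translation":[0,0,0],"angular":[0,0,0],"jaw":0},{"translation":[0,0,10],"angular":[0,0,0],"jaw":0},{"translation":[0,0,15],"angular":[0,0,0],"jaw":0},{"translation":[0,0,20],"angular":[0,0,0],"jaw":0},{"translation":[0,0,25],"angular":[0,0,0],"jaw":0},{"translation":[0,0,30],"angular":[0,0,0],"jaw":0},{"translation":[0,0,30],"angular":[0,0,0],"jaw":0}]'
python3 - <<'E'
from h import *
o=ctrl.get_obs()
s=snap('scene','s8.png');w=snap('wrist','w8.png');t=snap('top','t8.png')
f=lambda a,w,h:cv2.resize(a[:,:,::-1],(w,h),interpolation=2)
cv2.imwrite('pics/c8.png',np.hstack([f(s[155:255,230:330],500,500),f(t[165:265,260:320],300,500)]))
o=ctrl.get_obs();e=np.array(o['ee_pos']);M=R.from_rotvec(o['orientation']).as_matrix()
L=e-72.3*M[:,0]+14*M[:,2];print('lens est',L,M[:,2],o['ft_force'],o['width'],o['grasp_force'])
for c in ('scene','top'): print(c,'lens px',proj(c,L),'ring',[proj(c,L+np.array(v)).round(1) for v in ([32,0,0],[-32,0,0],[0,32,0],[0,-32,0])],'tip81',proj(c,[621.3,96.3,81]))
go([571-71.1,115.5-12.9,95],[-.984,-.178])
E
```

```text
t: 15.2
ee_pos: [500.0, 101.5, 130.3]
orientation: [0.278, -3.128, 0.0]
ft_force: [-0.5, -1.2, -1.7]
width: 15.9
grasp_force: 30.0
t: 16.2
ee_pos: [500.0, 102.5, 100.3]
orientation: [0.281, -3.128, 0.0]
ft_force: [-0.6, -0.6, -1.4]
width: 16.1
grasp_force: 30.0
lens est [571.492 115.47   86.838] [ 0.  0. -1.] [ 0.567 -0.396 -0.619] 15.681036961137798 29.999080002307892
scene lens px [279.816 206.808] ring [array([286.9, 200.8]), array([272.3, 213.2]), array([266.3, 204. ]), array([293.7, 209.7])] tip81 [298.691 201.567]
top lens px [289.088 215.6  ] ring [array([289.4, 201.1]), array([288.8, 230.2]), array([274.4, 215.3]), array([303.8, 215.9])] tip81 [298.229 193.7  ]
shift [0.4 0.1 5.8] turn [0. 0. 0.] at [500.3 102.6 100.8] t 16.35
```

View pics/c8.png

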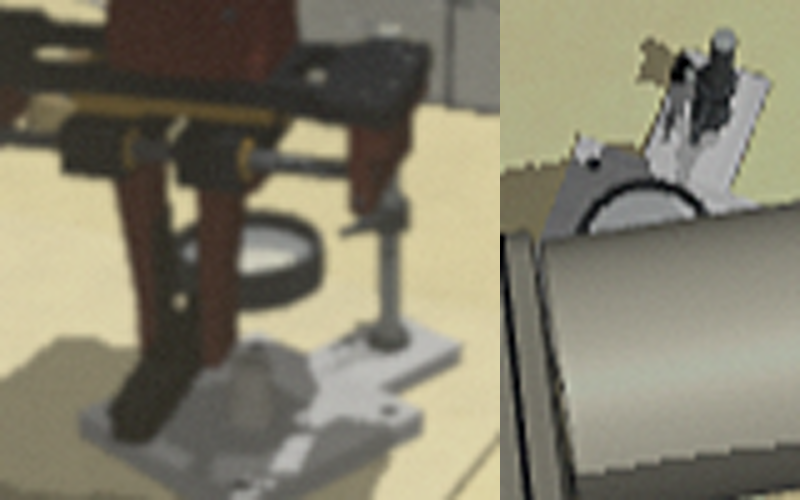

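In the scene crop the ring centre is at (250,259), against (249,259) predicted. The needle tip is at (343,233), which fits z = 81 mm. The loupe needs to go 6 mm lower, then one check on its level.

```bash
python3 -m creep '[{"translation":[0,0,2],"angular":[0,0,0],"jaw":0},{"translation":[0,0,4],"angular":[0,0,0],"jaw":0},{"translation":[0,0,6],"angular":[0,0,0],"jaw":0},{"translation":[0,0,6],"angular":[0,0,0],"jaw":0},{"translation":[0,0,6],"angular":[0,0,0],"jaw":0},{"translation":[0,0,6],"angular":[0,0,0],"jaw":0},{"translation":[0,0,6],"angular":[0,0,0],"jaw":0},{"translation":[0,0,6],"angular":[0,0,0],"jaw":0}]'
python3 - <<'E'
from h import *
s=snap('scene','s9.png');w=snap('wrist','w9.png')
i=ctrl.camera_info('wrist')
o=ctrl.get_obs();e=np.array(o['ee_pos']);M=R.from_rotvec(o['orientation']).as_matrix()
L=e-72.3*M[:,0]+14*M[:,2];print('lens est',L,o['t'],o['qvel'],o['grasp_force'])
print('handle rear top px', proj('wrist',L+140*M[:,0]-9*M[:,2],i))
d=cv2.cvtColor(w,cv2.COLOR_RGB2GRAY)[120:200,278].astype(int);print(120+np.argmax(d<30),d[20:40])
print('handle end scene crop',(proj('scene',L+140*M[:,0])-[230,155])*5)
f=lambda a,w,h:cv2.resize(a[:,:,::-1],(w,h),interpolation=2)
cv2.imwrite('pics/c9.png',f(s[155:255,230:330],600,600))
E
```

```text
t: 17.35
ee_pos: [500.2, 102.6, 94.8]
orientation: [-0.281, 3.129, 0.0]
ft_force: [-0.6, -0.2, -1.4]
width: 15.5
grasp_force: 30.0
lens est [571.394 115.491  80.763] 17.45 [ 0.001  0.002  0.002  0.001  0.001 -0.001] 29.999044239521027
handle rear top px [279.798 148.346]
150 [223 223 223 223 223 223 223 223 130  31  13  16  20  23  26  30  32  32
  34  33]
handle end scene crop [130.77  440.921]
```

View pics/c9.png

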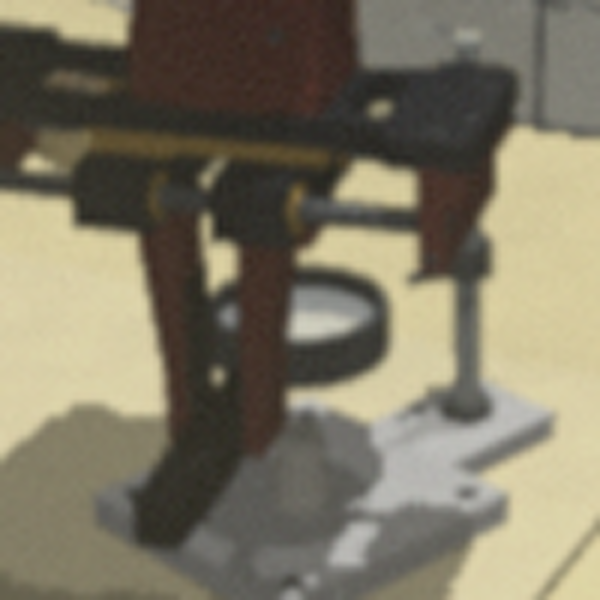

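The ring is level above the upright load and the handle end matches its predicted pixel. Nothing is touching and the arm is still, so I'm handing in.

```bash
python3 -c "
from workcell import ctrl
print(ctrl.close_job())"
```

```text
the job is handed in; nothing more can be done
None
```

The job is handed in at about 17.5 s of the 53 s allowed: the load stands upright and released in the nest, and the loupe is held level over it, with its lens at z ≈ 81 mm, my measured pointer-tip height. The hand-in gave no verdict, so these are my own camera measurements.

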